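# Uncover the desk socket and press the microphone home

### The job

Take the dust cover off the microphone socket and hang it by its eye on the peg, letting go of it there. Then lift the microphone out of its parking block, turn it until the four splines of its foot mesh with the slots of the socket, and slide it fully home against the spring, its flange flush on the socket. Its lock ring is not tightened yet, so finish still gripping the microphone upright and pressing it down; leave everything else on the desk where it is.

Things in the scene. Friction and masses are not known exactly. Their poses are not given: they have to be found in the camera images.
- socket: Fixed desk socket: aluminium block 60 x 60 mm, top 40 mm above the desk, on a dark base plate 90 x 90 x 6 mm. Origin: centre of the underside on the desk; z up. The well in its top is plus-shaped: two crossing slots 10.5 mm wide, 36 mm from end to end, running along its x and y axes, parallel to the sides of the block. At the start the dust cover lies on it.
- socket_mouth (a point): Centre of the well's mouth, on the top face of the socket (40 mm up); axes as socket.
- plunger (a joint): Spring plunger in the bottom of the well, pushed by the microphone's foot: 0 = up (its top 22 mm below the mouth), 0.008 m = fully pressed, where the flange meets the socket. It pushes back with 7 N at first touch, 12 N fully pressed: more than the microphone's weight, so it lifts the microphone if let go.
- cover: Loose steel dust cover, about 90 g: a disc 48 mm across, 5 mm thick, with an upright flat tab on its middle, 34 mm wide, 8 mm thick, up to 70 mm above the disc's underside; a pin under the disc, 8 mm across, 6 mm long, sits loosely in the well. Origin: centre of the disc's underside; z up; x is square to the tab's flat faces.
- cover_tab (a point): Place to grip the cover: on the middle of the tab, 55 mm above the disc's underside, 15 mm below the tab's top, 31 mm above the centre of the eye; axes as cover.
- cover_eye (a point): Centre of the eye: a round hole 18 mm across through the tab along x, 24 mm above the disc's underside; its upper edge is 37 mm below the tab's top.
- pegstand: Fixed peg stand: dark base plate 100 x 90 x 8 mm, a post 16 mm thick and 94 mm tall at x = +35 mm, and from the post's top a round peg 10 mm thick that points along the stand's -x and rises by 8 degrees towards its free tip. Origin: centre of the underside; z up.
- peg_seat (a point): Point on the peg's axis, 50 mm from the post's axis, where the cover should hang; axes as pegstand. A cover hung here has its eye's centre about 4 mm below this point.
- peg_tip (a point): Free end of the peg, on its axis, 35 mm from peg_seat; the eye is slid on from here towards the post. Axes as pegstand.
- park: Fixed black parking block, 70 x 70 x 34 mm, with a round hole 39 mm across in which the microphone's foot hangs loosely, its flange on the block. Origin: centre of the underside.
- mic: Loose compact microphone, about 300 g, upright, 106 mm tall. From below: splined foot (0 to 30 mm up, see mic_foot), round flange 44 mm across (30 to 36 mm), black square body 36 x 36 mm (36 to 80 mm) with sides square to x and y, dark round grille 33 mm across (to 106 mm). Origin: centre of the foot's lower end; z up. It fits the socket at any quarter turn.
- mic_body (a point): Centre of the microphone's square body, where to grip it: 58 mm above the foot's lower end, 28 mm above the flange's underside; axes as mic.
- mic_foot (a point): Centre of the foot's lower end; 30 mm below the socket's top when fully home. The foot: a round nose 10 mm across for the lowest 10 mm; from 10 to 30 mm up the splines, a plus in section: four keys 7 mm wide, 32 mm from end to end, along the microphone's x and y axes, tapered in their lowest 4 mm.
- water: Bystander, not to be moved: closed clear water bottle, 60 mm across, 155 mm tall, standing. Origin: centre of its underside.
- mug: Bystander, not to be moved: white mug, 80 mm across, 90 mm tall. Origin: centre of its underside.
- phone: Bystander, not to be moved: black flat phone, 72 x 148 x 9 mm. Origin: centre of its underside.
- case: Bystander, not to be moved: pale flat plastic case, 110 x 70 x 17 mm. Origin: centre of its underside.
- carton: Bystander, not to be moved: closed cardboard carton, 200 x 150 x 70 mm. Origin: centre of its underside.
- pen: Bystander, not to be moved: black pen, 140 mm long, 10 mm thick, lying. Origin: centre of its underside.
- headphones: Bystander, not to be moved: red headphones lying flat, about 130 x 180 mm, 35 mm high. Origin: centre of its underside.
Mind the look-alikes: they are no part of the job. Leave any blue or red look-alike of the mic alone.

How it is judged:
On the way, in this order (a step that is already met when the one before it is completed fails the run):
1. the cover hangs by its eye on the peg, let go (x of cover_eye in the frame of pegstand between -0.046 and 0.02 m and y of cover_eye in the frame of pegstand between -0.008 and 0.008 m and z of cover_eye in the frame of peg_seat between -0.014 and 0.006 m and contact force between cover and pegstand above 0.2 N and contact force between cover and the fingers below 0.1 N), for 0.3 s.
2. the microphone is lifted clear of its parking block (z of mic_foot in the frame of park above 0.045 m and contact force between mic and the fingers above 1 N), for 0.1 s.
3. the microphone is meshed, home and pressed (value of joint plunger above 0.0065 m and horizontal distance between mic_foot and socket_mouth below 0.004 m and z of mic_foot in the frame of socket_mouth below -0.028 m and angle between mic_body's own z axis and vertical below 0.08 rad and (angle between the x axis of mic and the x axis of socket, either way round below 0.15 rad or angle between the x axis of mic and the y axis of socket, either way round below 0.15 rad) and contact force between mic and the fingers above 3 N), for 0.2 s.
At the end, for the whole second after the job is handed in: Cover hangs by its eye on the peg, carried by the stand, untouched. Mic meshed in the socket: axis within 4 mm, upright within 0.08 rad, foot's end 28 mm or more below the mouth, plunger pressed 6.5 mm or more, gripped with over 3 N. All at rest (all of step 1 and all of step 3 and linear speed of mic below 0.02 m/s and linear speed of cover below 0.03 m/s); the arm keeps its last pose, push and grip.
It fails at once if a bystander is moved by more than 30 mm (distance of any of water, mug, phone, case, carton, pen, headphones from where it was at the start of the episode above 0.03 m).
It also fails if it takes over 64 s, if anything falls off the work surface, if the arm or the gripper's body presses on something with over 40 N, if the wrist force passes 120 N, or if a joint passes its speed limit or range.

### The arm

A 7-joint arm with a two-finger parallel gripper is mounted at the origin on the work surface. World frame = base frame: x ahead of the robot, y to its left, z up, the work surface at z = 0. Lengths are in m, angles in rad, forces in N, time in s.
With the tool pointing down it reaches from about 0.425 to 0.925 m from the base axis. Payload 6.8 kg.
Tool frame: the origin (TCP) lies at the very end of the fingers, on their centre line; the grasp point (between the pads) lies 19 mm behind it; z points along the fingers, y is the line along which they close (so a half turn about z gives the same grasp; the last joint's range is limited). The gripper opens to 85 mm and grips with 20 to 120 N. Pads are 22 mm wide; open, the fingers measure 114 mm over their backs; the gripper's body (76 mm by 85 mm) begins 54 mm behind the grasp point. The pads swing forward as they close: fully open they stand 13 mm farther back than shut.
Start: joints at [1.055, 0.477, 0.022, 1.555, -0.011, 1.109, -0.083], TCP at [0.268, -0.62, 0.231] pointing down, gripper open.
Joint ranges: [-2.96, 2.96], [-0.34, 2.1], [-1.41, 1.46], [0.24, 2.44], [-1.37, 4.51], [0.17, 1.92], [-2.96, 2.96]. Speed limits (rad/s): [2.39, 2.39, 3.14, 3.14, 3.14, 3.14, 3.14].

### API

Orientations are given as a 3x3 rotation matrix whose columns are the frame's x, y, z axes.
In Python, from rig import manip, cams, workorder gives the robot as it stands.
- The arm moves only by the shell command python3 -m crank 'ROWS' [FORCE]. ROWS is a JSON object of lists of equal length, an entry for each row: "fingers": the opening, from -1 (shut) to 1 (fully open); "dp": the shift along the tool's x, y, z in mm, a list of three; "roll": the turn about the tool's z in rad. A call has 1 to 5 rows; each row shifts and turns the commanded pose from where the row before left it, along the tool's axes as they then stand; what a row does not reach is not made up. A row lasts 1/8 s, in which the tool goes at most 62.5 mm and 10.7 degrees, less where a joint would pass 70% of its speed; a pose out of reach is approached as far as the arm can. A call is refused whole if a number of a shift passes 62.5 or a number of a turn 0.188, either way. A call with a gripper value outside its range is refused whole. The fingers move at their own pace and stop on an object; FORCE is the grip in N (left out, the last holds). Time passes only in rows, so rows that do not move let the fingers close. It gives the time, the measured TCP pose, the force, the opening and the grip force at its end, in the units of the state.
- manip.get_state(): the state, without advancing time (a new reading comes with each control period).
- cams.snapshot(name): name is "scene" or "side" or "wrist"; returns (picture, depth): 384x512x3 uint8, red, green, blue; 384x512 float32, m along the optical axis (not along the pixel's ray), 0 where there is no reading.
- cams.camera_info(name): a dict with "fx", "fy", "cx", "cy" (pixels), "view" (4x4, takes a point from world to camera coordinates). Camera axes: x right, y down, z forward; pixel columns grow to the right and rows downward; lengths in m; the calibration is good to about 2 mm. A picture is of the moment at which its call begins: read the wrist's pose just before it. camera_info takes no time and is no camera call; for the wrist camera it gives the pose at the moment of the call.
- workorder.hand_in(): hands the job in; it is judged then, once.
The state is a dict: "time_s": time; "joints": joint angles; "dq": joint speeds; "tau": joint torques, N m; "position": TCP position; "tool_rot": TCP orientation; "contact_force": force on the tool from outside, world axes, zero at the start; "torque": the same for the moment, N m; "opening": finger opening in m; "finger_force": force on a finger pad.
Only numpy, scipy, OpenCV 4.12 (cv2) and the standard library are available. Lean on these libraries where they do the work, as an engineer would, in place of code of your own. Each camera call takes 0.05 s, during which the arm holds its last target. There are 200 camera calls.

## Working session

There is one attempt and no reset: what is moved stays moved. The work goes in short steps, Python scripts to look and compute and a shell command to move; the robot and the scene stay as the last step left them, time stands still between calls to the robot, and variables do not carry over. Pictures are saved under pics/ and viewed, at most 10 in all, crops included, and the job is handed in when it is done.

```bash
ls; mkdir -p pics
python3 - <<'E'
from rig import manip,cams
import cv2,numpy as np
ims=[]
for n in["scene","side"]:
    p,d=cams.snapshot(n);np.savez(f"pics/{n}.npz",p=p,d=d);cv2.imwrite(f"pics/{n}.png",cv2.resize(p[:,:,::-1],(800,600)))
    i=cams.camera_info(n);print(n,i)
s=manip.get_state();print(s)
E
```

```text
pics
scene {'fx': 437.7217300793426, 'fy': 437.7217300793426, 'cx': 248.3243829202283, 'cy': 193.69628512192102, 'view': array([[ 0.7903195 ,  0.61255683, -0.01300793, -0.39065591],
       [ 0.40222621, -0.53473257, -0.74315217, -0.15579773],
       [-0.46217871,  0.58209552, -0.668996  ,  1.58394624],
       [ 0.        ,  0.        ,  0.        ,  1.        ]])}
side {'fx': 349.38555261825246, 'fy': 349.38555261825246, 'cx': 251.98093870152246, 'cy': 193.96873232992348, 'view': array([[-9.99948561e-01, -6.07551046e-03, -8.12176010e-03,
         5.41571684e-01],
       [ 3.86552368e-04,  7.77338247e-01, -6.29082745e-01,
         5.42615465e-02],
       [ 1.01353536e-02, -6.29053525e-01, -7.77295913e-01,
         1.01112991e+00],
       [ 0.00000000e+00,  0.00000000e+00,  0.00000000e+00,
         1.00000000e+00]])}
{'time_s': 0.1, 'joints': array([ 1.05489709,  0.4777122 ,  0.02235806,  1.5563142 , -0.01149408,
        1.10930965, -0.08310612]), 'dq': array([ 0.00012062, -0.00078646,  0.00056548, -0.00432949,  0.00139586,
       -0.00187298, -0.00071757]), 'tau': array([ 4.87750236e-03, -5.97761786e+01,  1.61429219e+00, -2.81953096e+01,
        1.29552896e-02,  5.08534518e-03,  3.60818575e-06]), 'position': array([ 0.26747419, -0.6191809 ,  0.23044296]), 'tool_rot': array([[ 9.17994503e-01,  3.96592385e-01, -7.56961719e-04],
       [ 3.96593087e-01, -9.17993403e-01,  1.42658488e-03],
       [-1.29113165e-04, -1.60980286e-03, -9.99998696e-01]]), 'contact_force': array([ 0.25222001,  0.24432952, -0.07977686]), 'torque': array([-0.00175244, -0.12992011, -0.01685008]), 'finger_force': 0.0, 'opening': 0.0855497004021555}
```

View pics/scene.png

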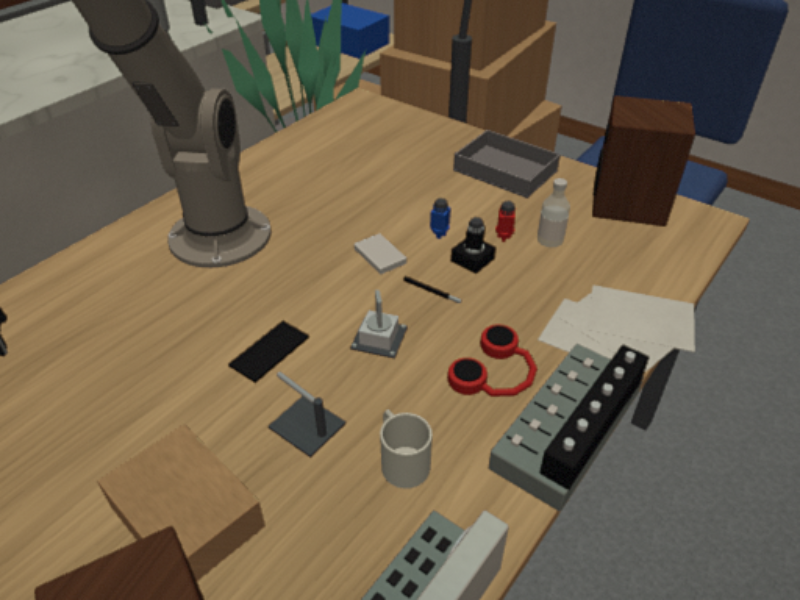

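View pics/side.png

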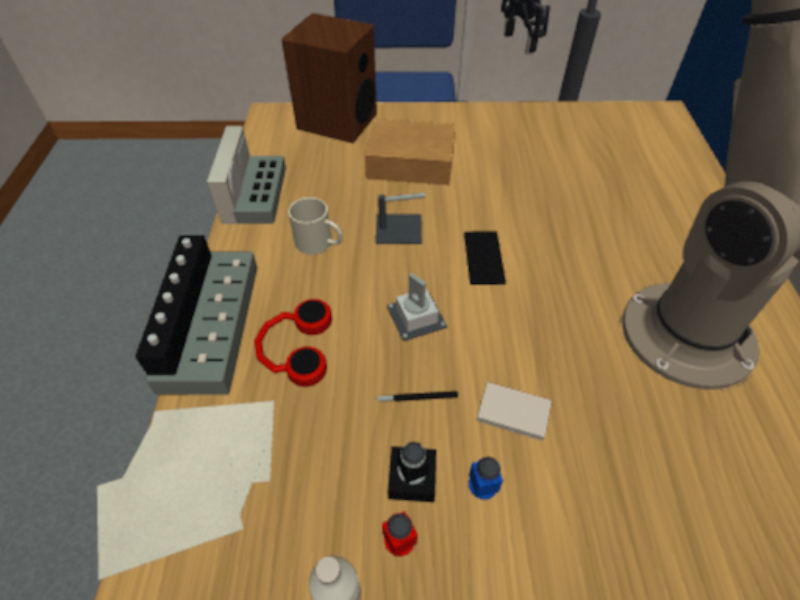

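The scene view shows the covered socket at (378,325), the peg stand at (308,420) and the parking block holding the black mic at (474,245). The blue look-alike is at (440,218) and the red one at (506,220). In the side view the socket is at (417,305), the stand at (400,215) and the mic at (413,465). The mic I want is the black one in the black block, since blue and red are excluded.

```bash
cat > h.py <<'E'
import numpy as np,cv2
from rig import manip,cams
def cloud(p,d,i):
    v,u=np.mgrid[:384,:512]
    P=np.stack([(u-i["cx"])/i["fx"]*d,(v-i["cy"])/i["fy"]*d,d,np.ones_like(d)],-1)
    return (P@np.linalg.inv(i["view"]).T)[...,:3]
def project(X,i):
    q=i["view"]@np.append(X,1); return q[0]/q[2]*i["fx"]+i["cx"],q[1]/q[2]*i["fy"]+i["cy"]
def ang(R): return np.degrees(np.arctan2(R[1,0],R[0,0]))
E
python3 - <<'E'
from h import *
np.set_printoptions(precision=3,suppress=True)
C={}
for n in["scene","side"]:
    z=np.load(f"pics/{n}.npz");C[n]=cloud(z["p"],z["d"],cams.camera_info(n))
f=lambda n,x,y:C[n][int(y/1.5625),int(x/1.5625)]
for n,pts in {"scene":dict(tabtop=(378,295),base=(378,345),peg_tip=(281,378),posttop=(318,402),standbase=(297,430),mic=(475,225),park=(474,262),blue=(440,205),red=(506,210)),
 "side":dict(tabtop=(416,280),base=(420,330),peg_tip=(423,197),posttop=(381,200),standbase=(400,230),mic=(413,455),park=(413,490),blue=(487,468),red=(400,525))}.items():
    for k,v in pts.items(): print(n,k,f(n,*v))
A={}
for n in C:
    c=C[n].reshape(-1,3)
    tab=f("side",416,280); mic=f("side",413,455); st=f("side",400,230)
    for nm,ctr,r,lo,hi in[("tab",tab,.05,.075,.12),("mic",mic,.05,.1,.13),("peg",st,.08,.075,.13)]:
        q=c[(np.hypot(*(c[:,:2]-ctr[:2]).T)<r)&(c[:,2]>lo)&(c[:,2]<hi)]
        m=q.mean(0);u,s,vt=np.linalg.svd(q[:,:2]-m[:2],full_matrices=False)
        print(n,nm,len(q),m,q.min(0),q.max(0),"dir",np.degrees(np.arctan2(vt[0,1],vt[0,0])))
E
```

```text
scene tabtop [ 0.499 -0.038  0.11 ]
scene base [ 0.519 -0.067  0.014]
scene peg_tip [ 0.493 -0.286  0.1  ]
scene posttop [ 0.574 -0.285  0.094]
scene standbase [ 0.532 -0.301  0.005]
scene mic [0.522 0.264 0.101]
scene park [0.541 0.236 0.033]
scene blue [0.417 0.284 0.099]
scene red [0.537 0.361 0.093]
side tabtop [ 0.503 -0.035  0.108]
side base [ 0.495 -0.003  0.004]
side peg_tip [ 0.479 -0.387 -0.002]
side posttop [ 0.571 -0.273  0.086]
side standbase [ 0.53  -0.269  0.006]
side mic [0.513 0.284 0.104]
side park [0.512 0.307 0.034]
side blue [0.413 0.303 0.106]
side red [0.53  0.379 0.106]
scene tab 65 [ 0.508 -0.046  0.099] [ 0.489 -0.056  0.075] [ 0.521 -0.027  0.114] dir -39.63742523361812
scene mic 46 [0.519 0.27  0.106] [0.504 0.259 0.1  ] [0.532 0.285 0.112] dir 34.13905150309985
scene peg 169 [ 0.541 -0.284  0.093] [ 0.483 -0.291  0.075] [ 0.581 -0.275  0.104] dir -1.3085543680100737
side tab 115 [ 0.502 -0.037  0.096] [ 0.488 -0.055  0.075] [ 0.516 -0.025  0.111] dir 138.13391791819942
side mic 130 [0.514 0.278 0.106] [0.5   0.263 0.1  ] [0.528 0.292 0.111] dir -149.25692154679177
side peg 111 [ 0.535 -0.278  0.091] [ 0.482 -0.286  0.075] [ 0.578 -0.272  0.101] dir 0.21472862648800073
```

Both views agree to about 7 mm: tab top ≈ (0.504,−0.041,0.11), peg axis along world x, mic ≈ (0.516,0.274). I'll go above the cover, turned to its tab, and look from there.

```bash
python3 -m crank '{"fingers":[1,1,1,1,1],"dp":[[40.6,-39.8,0],[40.6,-39.8,0],[40.6,-39.8,0],[40.6,-39.8,0],[40.6,-39.8,0]],"roll":[0,0,0,0,0]}' >/dev/null
python3 -m crank '{"fingers":[1,1,1,1,1],"dp":[[40.6,-39.8,0],[40.6,-39.8,0],[40.6,-39.8,0],[40.6,-39.8,0],[40.6,-39.8,0]],"roll":[0,0,0,0,0]}' >/dev/null
python3 -m crank '{"fingers":[1,1,1,1,1],"dp":[[40.6,-39.8,0],[0,0,0],[0,0,0],[0,0,0],[0,0,0]],"roll":[0,-0.18,-0.18,-0.18,-0.18]}'>/dev/null
python3 -m crank '{"fingers":[1,1,1,1,1],"dp":[[0,0,0],[0,0,0],[0,0,0],[0,0,0],[0,0,0]],"roll":[-0.18,-0.18,-0.18,-0.18,-0.18]}'>/dev/null
python3 -m crank '{"fingers":[1,1,1,1],"dp":[[0,0,0],[0,0,0],[0,0,0],[0,0,0]],"roll":[-0.18,-0.18,0,0]}'
python3 - <<'E'
from h import *
s=manip.get_state();i=cams.camera_info("wrist");p,d=cams.snapshot("wrist")
np.savez("pics/w1.npz",p=p,d=d,view=i["view"]);cv2.imwrite("pics/w1.png",cv2.resize(p[:,:,::-1],(640,480)))
V=np.linalg.inv(i["view"]);R=s["tool_rot"]
print(s["joints"],i["fx"],i["cx"],i["cy"],"cam in tool",R.T@(V[:3,3]-s["position"]),R.T@V[:3,:3],ang(R))
E
```

```text
time_s: 3.1
position: [0.5039, -0.0407, 0.2311]
tool_rot: [[-0.727, 0.687, -0.0], [0.687, 0.727, 0.0], [0.0, -0.0, -1.0]]
contact_force: [0.4, -0.2, 0.1]
opening: 0.0856
finger_force: 0.0
[ 0.48945041  0.25639795 -0.61845031  1.92066354  0.17359564  1.01765198
  0.60808574] 279.97762920495654 250.26780022450916 190.7712964767894 cam in tool [ 0.08231886  0.00029272 -0.14364732] [[-3.50837073e-04 -9.48461227e-01 -3.16893006e-01]
 [ 9.99999871e-01 -4.48725549e-04  2.35921135e-04]
 [-3.65960037e-04 -3.16892882e-01  9.48461263e-01]] 136.6042324051055
```

View pics/w1.png

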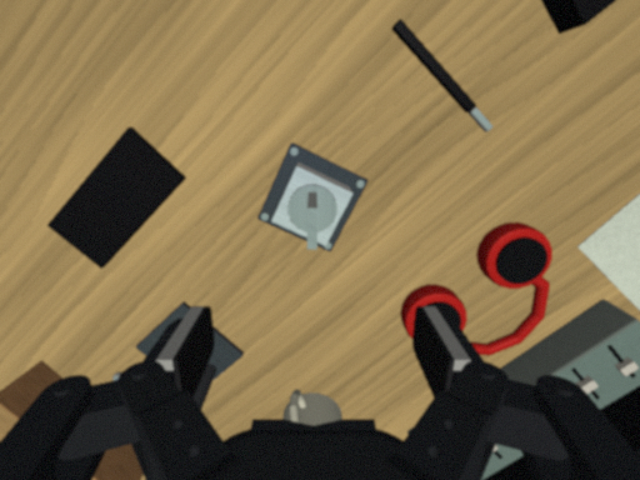

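The wrist view shows the covered socket at (312,205) and the tab edge-on as a narrow vertical strip at (312,200–248), so it lines up with the finger closing line. Now to measure it.

Run:
```python
from h import *
np.set_printoptions(precision=4,suppress=True)
z=np.load("pics/w1.npz");i=cams.camera_info("wrist");i["view"]=z["view"];c=cloud(z["p"],z["d"],i)
s=manip.get_state();print(c[300:301,150:151],)
q=c[100:210,200:300].reshape(-1,3)
for lo,hi in[(.105,.125),(.095,.105),(.075,.095),(.042,.049),(.036,.0415),(.003,.009)]:
    m=q[(q[:,2]>lo)&(q[:,2]<hi)]
    if len(m)>3:
        r=cv2.minAreaRect((m[:,:2]*1e3).astype(np.float32))
        print(lo,hi,len(m),np.median(m,0),r)
```

```text
[[[ 0.4743 -0.0707  0.2771]]]
0.105 0.125 271 [ 0.5009 -0.0385  0.1108] ((501.40411376953125, -38.9292106628418), (7.0161452293396, 33.63750457763672), 46.50273513793945)
0.095 0.105 18 [ 0.4897 -0.0274  0.1003] ((489.3024597167969, -27.513568878173828), (7.016483306884766, 0.5997399091720581), 43.396419525146484)
0.075 0.095 31 [ 0.489  -0.0279  0.0853] ((489.2130432128906, -27.52755355834961), (7.431747913360596, 0.6110373139381409), 44.321388244628906)
0.042 0.049 991 [ 0.4998 -0.0369  0.0457] ((499.94732666015625, -38.72114181518555), (57.57954025268555, 58.3030891418457), 21.390085220336914)
0.036 0.0415 956 [ 0.4924 -0.0331  0.0407] ((500.72021484375, -39.00696563720703), (60.20878982543945, 60.286136627197266), 21.022314071655273)
0.003 0.009 1788 [ 0.4804 -0.0232  0.0068] ((497.4007873535156, -30.49968719482422), (129.5727081298828, 132.19876098632812), 46.58555221557617)
```

The tab's centre is (0.5014,−0.0389) with its top at 0.111, which matches 40+70 mm. The socket's centre is (0.5007,−0.039) with yaw about 21°. Descend and grip.

```bash
python3 -m crank '{"fingers":[1,1,1,1,1],"dp":[[3,-0.4,40],[0,0,40],[0,0,40],[0,0,30],[0,0,0]],"roll":[0,0,0,0,0]}' 50
python3 -m crank '{"fingers":[-1,-1,-1,-1,-1],"dp":[[0,0,0],[0,0,0],[0,0,0],[0,0,0],[0,0,0]],"roll":[0,0,0,0,0]}' 50
python3 -m crank '{"fingers":[-1,-1,-1,-1,-1],"dp":[[0,0,-10],[0,0,-20],[0,0,-30],[0,0,-30],[0,0,0]],"roll":[0,0,0,0,0]}' 50
```

```text
time_s: 3.78
position: [0.4999, -0.0388, 0.0796]
tool_rot: [[-0.728, 0.685, -0.005], [0.685, 0.728, 0.0], [0.004, -0.003, -1.0]]
contact_force: [0.8, 1.1, -0.1]
opening: 0.0855
finger_force: 0.0
time_s: 4.4
position: [0.5018, -0.0391, 0.0817]
tool_rot: [[-0.729, 0.685, 0.001], [0.685, 0.729, -0.0], [-0.001, 0.0, -1.0]]
contact_force: [-1.2, -0.5, 3.7]
opening: 0.0072
finger_force: 53.7
time_s: 5.03
position: [0.5032, -0.0387, 0.1738]
tool_rot: [[-0.729, 0.684, 0.005], [0.684, 0.729, -0.0], [-0.004, 0.003, -1.0]]
contact_force: [-0.0, -0.4, -2.1]
opening: 0.007
finger_force: 53.0
```

```bash
python3 -m crank '{"fingers":[-1,-1,-1,-1,-1],"dp":[[0,0,-3],[0,0,-3],[0,0,-2],[0,0,0],[0,0,0]],"roll":[0.163,0.163,0.163,0.163,0.163]}' 50
python3 -m crank '{"fingers":[-1,-1,-1,-1,-1],"dp":[[-48,-12.5,0],[-48,-12.5,0],[-48,-12.5,0],[-48,-12.5,0],[-48,-12.5,0]],"roll":[0,0,0,0,0]}' 50 >/dev/null
python3 -m crank '{"fingers":[-1,-1,-1],"dp":[[0,0,0],[0,0,0],[0,0,0]],"roll":[0,0,0]}' 50
python3 - <<'E'
from h import *
np.set_printoptions(precision=4,suppress=True)
i=cams.camera_info("wrist");p,d=cams.snapshot("wrist")
np.savez("pics/w2.npz",p=p,d=d,view=i["view"]);cv2.imwrite("pics/w2.png",cv2.resize(p[:,:,::-1],(640,480)))
print(manip.get_state()["joints"])
c=cloud(p,d,i).reshape(-1,3)
c=c[(c[:,0]>.47)&(c[:,0]<.6)&(abs(c[:,1]+.281)<.06)]
for x in np.arange(.475,.60,.01):
    m=c[(abs(c[:,0]-x)<.005)&(c[:,2]>.07)&(c[:,2]<.12)]
    if len(m)>3: print("x%.3f"%x,len(m),"y",m[:,1].min(),m[:,1].max(),"zmax",np.percentile(m[:,2],95),"xmin",m[:,0].min())
m=c[(c[:,2]>.004)&(c[:,2]<.012)];print(cv2.minAreaRect((m[:,:2]*1e3).astype(np.float32)))
E
```

```text
time_s: 5.65
position: [0.5009, -0.0389, 0.1784]
tool_rot: [[0.003, 1.0, -0.002], [1.0, -0.003, 0.0], [0.0, -0.002, -1.0]]
contact_force: [0.2, 0.8, -0.2]
opening: 0.0071
finger_force: 52.9
time_s: 6.65
position: [0.4399, -0.2774, 0.179]
tool_rot: [[-0.004, 1.0, -0.0], [1.0, 0.004, 0.001], [0.001, -0.0, -1.0]]
contact_force: [-0.4, 0.0, -1.2]
opening: 0.0071
finger_force: 53.0
[ 0.7221  0.3059 -0.3328  1.9575  0.1255  0.8983  0.3297]
x0.485 129 y -0.2840332751832431 -0.2750729776085302 zmax 0.10323906634330424 xmin 0.48020703228966427
x0.495 136 y -0.28443608865821185 -0.2749161396074691 zmax 0.10185842953463009 xmin 0.4900584774865217
x0.505 125 y -0.2847660623755194 -0.2746558081587941 zmax 0.10081635356759411 xmin 0.5000451084268371
x0.515 130 y -0.28472936785117364 -0.2751818420335542 zmax 0.09926604700112106 xmin 0.5100405822320934
x0.525 127 y -0.2851155931440321 -0.27493725251398293 zmax 0.09771846617342463 xmin 0.5200097529337766
x0.535 119 y -0.28466718858037887 -0.27539432293165195 zmax 0.09643727707993947 xmin 0.5300126816919585
x0.545 124 y -0.2852504038930107 -0.2753899944141002 zmax 0.09498535915296022 xmin 0.5401110540530469
x0.555 120 y -0.2846770504248791 -0.2755802882724506 zmax 0.09344919685783612 xmin 0.5500318208817674
x0.565 304 y -0.28784264473281984 -0.272584236993213 zmax 0.09544940894543703 xmin 0.5600077509757573
x0.575 123 y -0.2877160379763804 -0.2727180414322108 zmax 0.09554534110993815 xmin 0.570035867576775
((534.7183837890625, -280.2247619628906), (90.28366088867188, 99.88809204101562), 89.51470184326172)
```

View pics/w2.png

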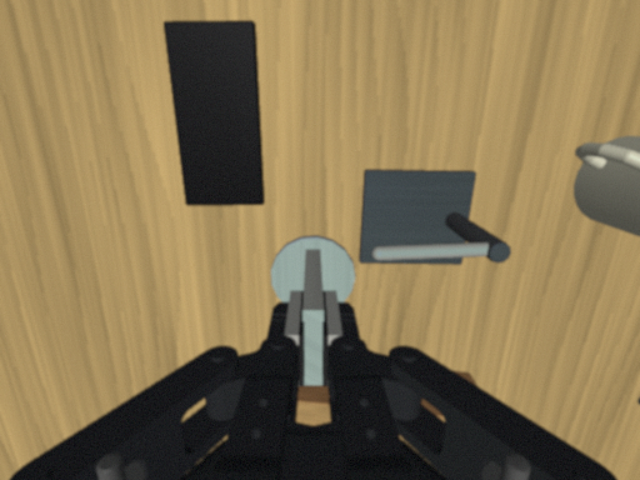

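The view shows the held cover's disc at (313,275), the peg tip at (378,254) and the post at (497,252). A quick check of the held cover's pose from the same picture, before inserting.

Run:
```python
from h import *
np.set_printoptions(precision=4,suppress=True)
z=np.load("pics/w2.npz");i=cams.camera_info("wrist");i["view"]=z["view"];c=cloud(z["p"],z["d"],i)
q=c[180:320,200:300].reshape(-1,3)
m=q[(q[:,2]>.13)&(q[:,2]<.149)&(abs(q[:,0]-.44)<.03)]
r=cv2.fitEllipse  # disc: least-squares circle on the far rim
xs=m[:,0];print(len(m),m.min(0),np.percentile(m,50,0),m.max(0))
m=q[(q[:,2]>.15)&(q[:,2]<.24)&(abs(q[:,0]-.44)<.006)&(q[:,1]>-.275)];print(m.min(0),m.max(0),np.median(m,0))
```

```text
2257 [ 0.4161 -0.2928  0.1379] [ 0.4394 -0.2715  0.1432] [ 0.4635 -0.2534  0.1487]
[ 0.434  -0.275   0.1505] [ 0.446  -0.2601  0.2398] [ 0.44   -0.2651  0.2077]
```

The disc's centre is (0.440,−0.2774), directly under the TCP, with the eye 17 mm below the TCP. The stand is at (0.535,−0.280). Lower to peg height, then slide on.

```bash
python3 -m crank '{"fingers":[-1,-1,-1,-1,-1],"dp":[[-2.6,0,20],[0,0,25],[0,0,18],[0,0,0],[0,0,0]],"roll":[0,0,0,0,0]}' 50
python3 -m crank '{"fingers":[-1,-1,-1,-1,-1],"dp":[[0,16,0],[0,16,0.5],[0,16,1.5],[0,16,1.5],[0,16,1.5]],"roll":[0,0,0,0,0]}' 50
python3 -m crank '{"fingers":[-1,-1,-1,-1],"dp":[[0,0,0],[0,0,1.5],[0,0,1.5],[0,0,0]],"roll":[0,0,0,0]}' 50
```

```text
time_s: 7.32
position: [0.4403, -0.2813, 0.117]
tool_rot: [[-0.003, 1.0, 0.001], [1.0, 0.003, -0.0], [-0.0, 0.001, -1.0]]
contact_force: [0.5, -0.2, -1.4]
opening: 0.0068
finger_force: 53.0
time_s: 7.95
position: [0.5208, -0.2813, 0.111]
tool_rot: [[-0.002, 1.0, -0.0], [1.0, 0.002, 0.0], [0.0, -0.0, -1.0]]
contact_force: [0.2, -0.0, -1.5]
opening: 0.0072
finger_force: 52.9
time_s: 8.45
position: [0.519, -0.2816, 0.1082]
tool_rot: [[-0.002, 1.0, -0.0], [1.0, 0.002, -0.0], [-0.0, -0.0, -1.0]]
contact_force: [-0.6, 0.3, -1.5]
opening: 0.007
finger_force: 53.0
```

```bash
python3 -m crank '{"fingers":[-1,-1,-1],"dp":[[1.3,0,1],[0,0,0.7],[0,0,0]],"roll":[0,0,0]}' 50
python3 -m crank '{"fingers":[-0.7,-0.4,0,0,0],"dp":[[0,0,0],[0,0,0],[0,0,0],[0,0,-5],[0,0,-10]],"roll":[0,0,0,0,0]}' 50
python3 -m crank '{"fingers":[0,0,0,0],"dp":[[0,0,-25],[0,0,-35],[0,0,-30],[0,0,0]],"roll":[0,0,0,0]}' 50
python3 - <<'E'
from h import *
p,d=cams.snapshot("side");cv2.imwrite("pics/s2.png",cv2.resize(p[90:190,200:340,::-1],(560,400)))
c=cloud(p,d,cams.camera_info("side")).reshape(-1,3)
m=c[(abs(c[:,0]-.52)<.045)&(abs(c[:,1]+.28)<.03)&(c[:,2]>.11)&(c[:,2]<.16)];print(np.median(m,0),m.min(0),m.max(0))
E
```

```text
time_s: 8.82
position: [0.5195, -0.2801, 0.1066]
tool_rot: [[-0.002, 1.0, -0.0], [1.0, 0.002, 0.0], [0.0, -0.0, -1.0]]
contact_force: [1.4, -0.2, -1.0]
opening: 0.0069
finger_force: 53.0
time_s: 9.45
position: [0.5194, -0.2801, 0.1219]
tool_rot: [[-0.002, 1.0, -0.001], [1.0, 0.002, 0.0], [0.0, -0.001, -1.0]]
contact_force: [-0.1, 0.9, -0.1]
opening: 0.0426
finger_force: 0.0
time_s: 9.95
position: [0.5214, -0.2808, 0.2151]
tool_rot: [[-0.002, 1.0, 0.006], [1.0, 0.002, -0.003], [-0.003, 0.006, -1.0]]
contact_force: [0.8, 0.2, 0.0]
opening: 0.0427
finger_force: 0.0
[ 0.5234354  -0.26750792  0.13002575] [ 0.5202008  -0.29759179  0.11021797] [ 0.52661157 -0.26233984  0.13480276]
```

View pics/s2.png

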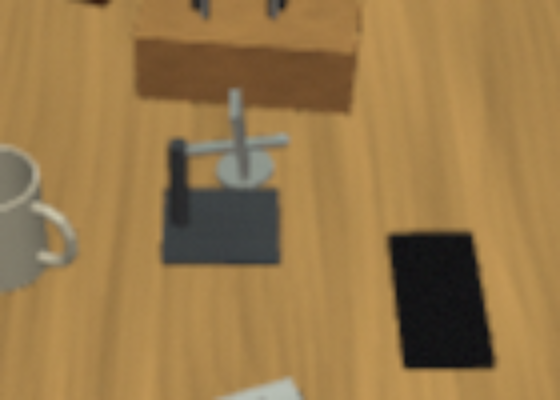

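The cover hangs on the peg at (238,145) of the crop with its disc at (245,168), and its top at 0.135 m fits. Now to the mic.

```bash
python3 -m crank '{"fingers":[0.5,1,1,1,1],"dp":[[60,0,-10],[60,0,-10],[60,0,-10],[60,0,-10],[60,0,-10]],"roll":[0,0,0,0,0]}' 50 >/dev/null
python3 -m crank '{"fingers":[1,1,1,1,1],"dp":[[60,0,0],[60,0,0],[60,0,0],[60,0,0],[0,0,0]],"roll":[0,0,0,0,0]}' 50 >/dev/null
python3 -m crank '{"fingers":[1,1],"dp":[[0,0,0],[0,0,0]],"roll":[0,0]}' 50
python3 - <<'E'
from h import *
np.set_printoptions(precision=4,suppress=True)
i=cams.camera_info("wrist");p,d=cams.snapshot("wrist")
np.savez("pics/w3.npz",p=p,d=d,view=i["view"]);cv2.imwrite("pics/w3.png",cv2.resize(p[:,:,::-1],(768,576)))
print(manip.get_state()["joints"])
c=cloud(p,d,i).reshape(-1,3);c=c[(abs(c[:,0]-.516)<.07)&(abs(c[:,1]-.274)<.07)]
for lo,hi in[(.1,.13),(.079,.087),(.036,.044),(.031,.036)]:
    m=c[(c[:,2]>lo)&(c[:,2]<hi)]
    if len(m)>5: print(lo,len(m),np.median(m,0),cv2.minAreaRect((m[:,:2]*1e3).astype(np.float32)))
E
```

```text
time_s: 11.5
position: [0.5189, 0.2577, 0.261]
tool_rot: [[0.001, 1.0, -0.001], [1.0, -0.001, -0.001], [-0.001, -0.001, -1.0]]
contact_force: [0.1, -0.2, 0.2]
opening: 0.0854
finger_force: 0.0
[-0.1054  0.352  -0.5881  1.7234  0.2137  1.1315 -0.7576]
0.1 579 [0.5139 0.2788 0.1081] ((513.817626953125, 277.39813232421875), (29.514564514160156, 29.428613662719727), 46.29709243774414)
0.079 226 [0.5164 0.288  0.0844] ((513.847900390625, 276.99713134765625), (36.00823211669922, 36.096282958984375), 22.01103401184082)
0.036 186 [0.5129 0.2926 0.0368] ((513.9761352539062, 276.4498291015625), (68.45101165771484, 69.29592895507812), 86.53580474853516)
0.031 1494 [0.5154 0.2877 0.0348] ((513.7006225585938, 275.39593505859375), (70.7774658203125, 69.98981475830078), 86.0619888305664)
```

View pics/w3.png

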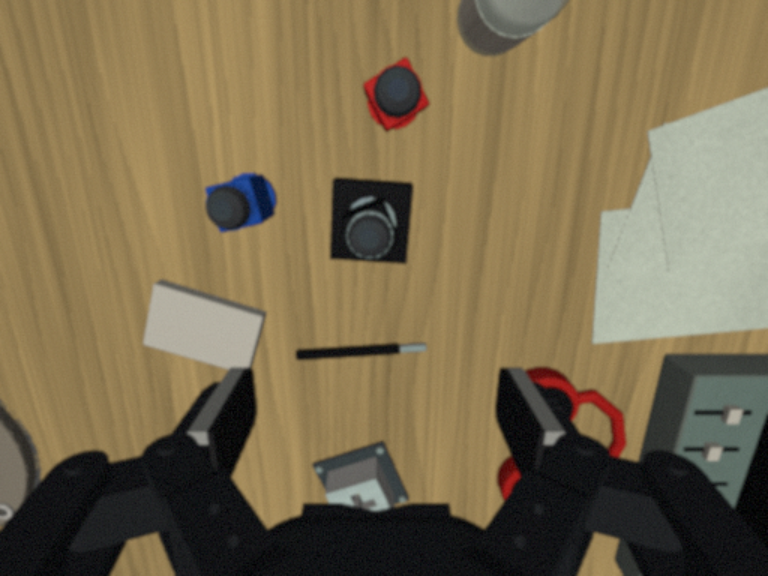

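The wrist view shows three candidates: black mic (372,225) in the black block, blue (240,200) and red (397,92), both standing free on the desk. Only the black mic in the block fits the description. I'll confirm with one enlarged crop.

Run:
```python
from h import *
p=np.load("pics/w3.npz")["p"];cv2.imwrite("pics/w3c.png",cv2.resize(p[105:185,200:300,::-1],(600,480),interpolation=cv2.INTER_CUBIC))
```

```text
(no output)
```

View pics/w3c.png

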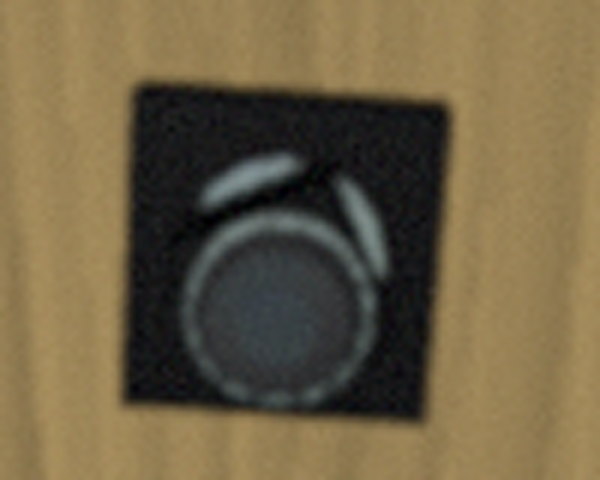

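The crop confirms a black square body, with corners at (170,240), (330,165) and (385,285), over a bright flange in the black block. Its yaw is about 22–25°, consistent with the 22° fit. Turn, descend and grip.

```bash
python3 -m crank '{"fingers":[1,1,1,1,1],"dp":[[19.3,-5,20],[0,0,40],[0,0,40],[0,0,0],[0,0,0]],"roll":[0,-0.13,-0.13,-0.125,0]}' 60
python3 - <<'E'
from h import *
print(manip.get_state()["joints"])
E
```

```text
time_s: 12.18
position: [0.5138, 0.2778, 0.1612]
tool_rot: [[-0.375, 0.927, -0.001], [0.927, 0.375, -0.0], [-0.0, -0.001, -1.0]]
contact_force: [0.3, -0.1, 0.9]
opening: 0.0851
finger_force: 0.0
[-0.11242463  0.48223095 -0.64091972  1.81081628  0.3444952   0.9629609
 -0.5148163 ]
```

```bash
python3 -m crank '{"fingers":[1,1,1,1,1],"dp":[[0,0,45],[0,0,40],[0,0,22],[0,0,10],[0,0,0]],"roll":[0,0,0,0,0]}' 60
python3 -m crank '{"fingers":[-1,-1,-1,-1,-1],"dp":[[0,0,0],[0,0,0],[0,0,0],[0,0,0],[0,0,0]],"roll":[0,0,0,0,0]}' 60
python3 -m crank '{"fingers":[-1,-1,-1,-1,-1],"dp":[[0,0,-10],[0,0,-25],[0,0,-35],[0,0,-30],[0,0,0]],"roll":[0,0,0,0,0]}' 60
```

```text
time_s: 12.8
position: [0.5139, 0.2793, 0.045]
tool_rot: [[-0.377, 0.926, 0.001], [0.926, 0.377, 0.0], [0.0, 0.001, -1.0]]
contact_force: [0.2, -0.6, -0.4]
opening: 0.0856
finger_force: 0.0
time_s: 13.42
position: [0.5138, 0.2793, 0.0454]
tool_rot: [[-0.377, 0.926, 0.001], [0.926, 0.377, 0.0], [-0.0, 0.001, -1.0]]
contact_force: [-1.1, -1.6, 6.0]
opening: 0.0355
finger_force: 60.1
time_s: 14.05
position: [0.5146, 0.2801, 0.147]
tool_rot: [[-0.377, 0.926, 0.004], [0.926, 0.377, 0.002], [0.001, 0.004, -1.0]]
contact_force: [1.1, 0.4, -3.6]
opening: 0.0356
finger_force: 60.4
```

Gripped at an opening of 35.6 mm and lifted. Move near the socket, offset so that the wrist camera sees the held mic and the well together.

```bash
python3 -m crank '{"fingers":[-1,-1,-1,-1,-1],"dp":[[-40,-15,0],[-50,-19,0],[-50,-19,0],[-50,-19,0],[-50,-19,0]],"roll":[0,0,0,0,0]}' 60 >/dev/null
python3 -m crank '{"fingers":[-1,-1,-1,-1,-1],"dp":[[-50,-19,0],[-40,-16,0],[-20,-8,0],[0,0,0],[0,0,0]],"roll":[0,0,0,0,0]}' 60
python3 - <<'E'
from h import *
np.set_printoptions(precision=4,suppress=True)
s=manip.get_state();i=cams.camera_info("wrist");p,d=cams.snapshot("wrist")
np.savez("pics/w4.npz",p=p,d=d,view=i["view"],pos=s["position"],R=s["tool_rot"]);cv2.imwrite("pics/w4.png",cv2.resize(p[:,:,::-1],(768,576)))
C=cloud(p,d,i);c=C.reshape(-1,3)
q=c[(abs(c[:,0]-.5007)<.05)&(abs(c[:,1]+.039)<.05)&(c[:,2]>.037)&(c[:,2]<.044)]
print("top",len(q),np.median(q,0),cv2.minAreaRect((q[:,:2]*1e3).astype(np.float32)))
t=(c-s["position"])@s["tool_rot"]
m=t[(t[:,2]>-.12)&(t[:,2]<.02)&(abs(t[:,0])<.03)&(abs(t[:,1])<.016)]
for lo in np.arange(-.075,.01,.01):
    k=m[(m[:,2]>lo)&(m[:,2]<lo+.01)]
    if len(k)>5: print("z%.3f"%lo,len(k),"xmax",np.percentile(k[:,0],98),"y",k[:,1].min(),k[:,1].max())
E
```

```text
time_s: 15.3
position: [0.521, -0.0942, 0.1439]
tool_rot: [[-0.379, 0.926, -0.001], [0.926, 0.379, 0.001], [0.001, -0.001, -1.0]]
contact_force: [0.8, 1.2, -2.2]
opening: 0.0351
finger_force: 60.5
top 4076 [ 0.5002 -0.0371  0.0409] ((500.9227600097656, -39.50291442871094), (60.04362869262695, 60.156246185302734), 21.245969772338867)
z-0.075 693 xmax 0.018400995192662774 y -0.015975711817644775 0.015979320274373154
z-0.065 2629 xmax 0.012270197191386133 y -0.015116380976599493 0.015297216849343266
z-0.055 1581 xmax 0.014647292269808793 y -0.01594180718291323 0.015982990587449397
z-0.045 1554 xmax 0.015941313168372735 y -0.015993628266748907 0.01599925310857639
z-0.035 767 xmax 0.01621217098113698 y -0.01597055851120779 0.015851002295598514
z-0.025 641 xmax 0.01617188268681112 y -0.015912398936301222 0.01598235200353583
z-0.015 537 xmax 0.016157220419430955 y -0.01594008076061857 0.015986167549602935
z-0.005 517 xmax 0.018788709631661633 y -0.015798054894524637 0.015934223166860263
z0.005 206 xmax 0.019526674607245987 y -0.015588995792993353 0.015211236394289672
```

View pics/w4.png

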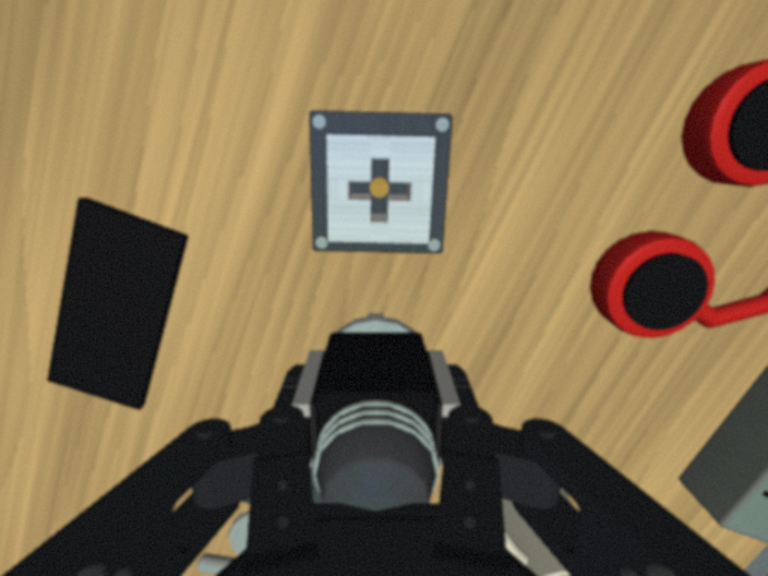

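The view shows the empty well at (379,188), with the socket's sides parallel to the mic's body within about 1°. The mic's front face gives its centre 1.9 mm behind the TCP along tool x. Correct and go above the well.

```bash
python3 -m crank '{"fingers":[-1,-1,-1,-1,-1],"dp":[[20,0.7,0],[25,1,0],[15.3,0.5,8],[0,0,15],[0,0,15]],"roll":[0.017,0,0,0,0]}' 60 >/dev/null
python3 -m crank '{"fingers":[-1,-1,-1],"dp":[[0,0,6],[0,0,0],[0,0,0]],"roll":[0,0,0]}' 60
python3 - <<'E'
from h import *
np.set_printoptions(precision=4,suppress=True)
T=np.array([.5002,-.0376]);
for _ in range(3):
    s=manip.get_state();R=s["tool_rot"];print(s["position"],"need tool mm",1e3*(R[:2,:2].T@(T-s["position"][:2])),"yaw",np.degrees(np.arctan2(R[1,1],R[0,1])));cams.snapshot("wrist")
E
```

```text
time_s: 16.35
position: [0.5018, -0.0388, 0.1008]
tool_rot: [[-0.361, 0.932, 0.001], [0.932, 0.361, 0.0], [-0.0, 0.001, -1.0]]
contact_force: [0.5, 0.5, -2.0]
opening: 0.0354
finger_force: 60.5
[ 0.5018 -0.0388  0.1008] need tool mm [ 1.7351 -1.0467] yaw 21.17437625223412
[ 0.5019 -0.0388  0.101 ] need tool mm [ 1.7456 -1.1255] yaw 21.17523281379736
[ 0.5018 -0.0388  0.101 ] need tool mm [ 1.7173 -1.0459] yaw 21.17802005933188
```

```bash
python3 -m crank '{"fingers":[-1,-1,-1,-1],"dp":[[1.7,-1.1,6],[0,0,8],[0,0,6],[0,0,0]],"roll":[0,0,0,0]}' 60
python3 - <<'E'
from h import *
np.set_printoptions(precision=4,suppress=True)
T=np.array([.5002,-.0376]);s=manip.get_state();R=s["tool_rot"];print(1e3*(R[:2,:2].T@(T-s["position"][:2])),s["contact_force"],s["torque"])
i=cams.camera_info("wrist");p,d=cams.snapshot("wrist");c=cloud(p,d,i).reshape(-1,3)
q=c[(abs(c[:,0]-.5007)<.05)&(abs(c[:,1]+.039)<.05)&(c[:,2]>.037)&(c[:,2]<.044)]
t=(q-s["position"])@R;print("socket top edge far x",np.percentile(t[:,0],99.5),"y",np.percentile(t[:,1],[.5,99.5]))
E
```

```text
time_s: 17.0
position: [0.4992, -0.0375, 0.0799]
tool_rot: [[-0.362, 0.932, -0.001], [0.932, 0.362, 0.0], [0.001, -0.001, -1.0]]
contact_force: [-0.6, -0.1, -2.3]
opening: 0.0354
finger_force: 60.5
[-0.4847  0.8543] [-0.5881 -0.0912 -2.2542] [0.0365 0.0296 0.0485]
socket top edge far x 0.027683550776782504 y [-0.0289  0.0307]
```

```bash
python3 -m crank '{"fingers":[-1,-1,-1,-1,-1],"dp":[[-0.4,0.9,2],[0,0,4],[0,0,3],[0,0,2],[0,0,0]],"roll":[0,0,0,0,0]}' 60
python3 -m crank '{"fingers":[-1,-1,-1,-1,-1],"dp":[[0,0,2],[0,0,2],[0,0,1],[0,0,0],[0,0,0]],"roll":[0,0,0,0,0]}' 60
```

```text
time_s: 17.68
position: [0.5006, -0.0375, 0.0694]
tool_rot: [[-0.362, 0.932, -0.0], [0.932, 0.362, 0.0], [0.0, -0.0, -1.0]]
contact_force: [-0.1, -0.2, -2.7]
opening: 0.0357
finger_force: 60.5
time_s: 18.3
position: [0.5008, -0.0375, 0.0646]
tool_rot: [[-0.362, 0.932, 0.0], [0.932, 0.362, -0.0], [-0.0, 0.0, -1.0]]
contact_force: [0.5, -0.2, -3.6]
opening: 0.0357
finger_force: 60.5
```

The splines are in, with no resistance. Press home.

```bash
python3 -m crank '{"fingers":[-1,-1,-1,-1,-1],"dp":[[0,0,3],[0,0,3],[0,0,2],[0,0,2],[0,0,0]],"roll":[0,0,0,0,0]}' 90
python3 -m crank '{"fingers":[-1,-1,-1,-1,-1],"dp":[[0,0,1.5],[0,0,1],[0,0,0.5],[0,0,0],[0,0,0]],"roll":[0,0,0,0,0]}' 90
```

```text
time_s: 18.92
position: [0.5009, -0.0375, 0.055]
tool_rot: [[-0.362, 0.932, 0.0], [0.932, 0.362, -0.0], [-0.0, -0.0, -1.0]]
contact_force: [-2.3, -0.2, 6.9]
opening: 0.0353
finger_force: 93.4
time_s: 19.55
position: [0.5009, -0.0375, 0.0522]
tool_rot: [[-0.362, 0.932, 0.0], [0.932, 0.362, -0.001], [-0.001, 0.0, -1.0]]
contact_force: [-2.8, -0.8, 8.3]
opening: 0.0351
finger_force: 93.5
```

```bash
python3 -m crank '{"fingers":[-1,-1,-1,-1,-1],"dp":[[0,0,0.7],[0,0,0.5],[0,0,0.5],[0,0,0],[0,0,0]],"roll":[0,0,0,0,0]}' 90
python3 -m crank '{"fingers":[-1,-1,-1],"dp":[[0,0,0.3],[0,0,0],[0,0,0]],"roll":[0,0,0]}' 90
```

```text
time_s: 20.18
position: [0.5009, -0.0375, 0.0514]
tool_rot: [[-0.362, 0.932, 0.0], [0.932, 0.362, -0.001], [-0.001, -0.0, -1.0]]
contact_force: [-7.6, 0.1, 21.0]
opening: 0.0351
finger_force: 95.2
time_s: 20.55
position: [0.5009, -0.0375, 0.0514]
tool_rot: [[-0.362, 0.932, 0.0], [0.932, 0.362, -0.002], [-0.002, -0.0, -1.0]]
contact_force: [-8.9, -0.4, 23.5]
opening: 0.0346
finger_force: 95.4
```

The force rises with no further travel at TCP 0.0514, exactly the predicted home height, so the flange is seated. One last check that the cover and mic are at rest, without viewing a picture.

```bash
python3 -m crank '{"fingers":[-1,-1,-1],"dp":[[0,0,0],[0,0,0],[0,0,0]],"roll":[0,0,0]}' 90
python3 - <<'E'
from h import *
p,d=cams.snapshot("side");c=cloud(p,d,cams.camera_info("side")).reshape(-1,3)
m=c[(abs(c[:,0]-.52)<.045)&(abs(c[:,1]+.28)<.03)&(c[:,2]>.11)&(c[:,2]<.16)];print("cover",np.median(m,0),m.min(0),m.max(0))
p,d=cams.snapshot("wrist");s=manip.get_state();t=(cloud(p,d,cams.camera_info("wrist")).reshape(-1,3)-s["position"])@s["tool_rot"]
m=t[(t[:,2]>-.035)&(t[:,2]<-.01)&(abs(t[:,0])<.03)&(abs(t[:,1])<.015)];print("mic face x",np.percentile(m[:,0],98))
f=t[(t[:,0]>.0)&(t[:,0]<.022)&(abs(t[:,1])<.012)&(t[:,2]>.002)&(t[:,2]<.02)];print("flange/foot z world",np.percentile(s["position"][2]-f[:,2],[5,50,95]) if len(f) else None)
from rig import workorder
print(workorder.hand_in())
E
```

```text
time_s: 20.92
position: [0.5009, -0.0375, 0.0514]
tool_rot: [[-0.362, 0.932, 0.0], [0.932, 0.362, -0.002], [-0.002, -0.0, -1.0]]
contact_force: [-7.9, -0.0, 23.9]
opening: 0.035
finger_force: 95.4
  return _methods._mean(a, axis=axis, dtype=dtype,
  ret = um.true_divide(
Traceback (most recent call last):
ValueError: zero-size array to reduction operation minimum which has no identity
```

No cover points came back: either the arm hides it from the side camera or it has moved. I'll look before handing in.

Run:
```python
from h import *
o=[]
for n in["side","scene"]:
    p,d=cams.snapshot(n);o.append(p[:,:,::-1])
    c=cloud(p,d,cams.camera_info(n)).reshape(-1,3)
    m=c[(abs(c[:,0]-.52)<.035)&(abs(c[:,1]+.28)<.03)&(c[:,2]>.105)&(c[:,2]<.16)];print(n,len(m),m.max(0) if len(m) else "",np.median(m,0))
cv2.imwrite("pics/end.png",cv2.resize(np.hstack(o),(800,300)))
```

```text
side 0  [nan nan nan]
scene 119 [ 0.53123228 -0.26403038  0.13801219] [ 0.52745679 -0.28374244  0.12583846]
  return _methods._mean(a, axis=axis, dtype=dtype,
  ret = um.true_divide(
```

View pics/end.png

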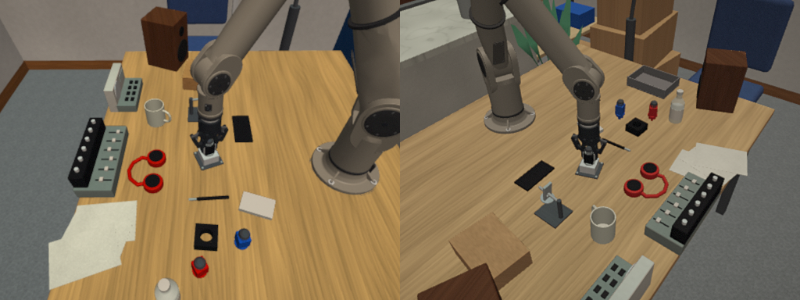

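The arm only hides the stand in the side view. The scene view at (548,193) shows the cover hanging on the peg, top at 0.138 m, with the mic in the socket at (588,160).

```bash
python3 -c "
from rig import workorder
print(workorder.hand_in())"
```

```text
the job is handed in; nothing more can be done
None
```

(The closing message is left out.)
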